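# Slide the bench light along its bent rail to the stop and switch it on

### The arm

A 6-joint arm with a two-finger parallel gripper is mounted at the origin on the work surface. World frame = base frame: x ahead of the robot, y to its left, z up, the work surface at z = 0. Lengths are in m, angles in rad, forces in N, time in s.
With the tool pointing down it reaches from about 0.35 to 0.85 m from the base axis. Payload 8.1 kg.
Tool frame: the origin (TCP) lies on the centre line of the jaws, within the pads' length; the fingertips stand 11 mm ahead of it and the grasp point (between the pads) lies 8 mm behind it (tip_reach is the z of the fingertips in the tool frame, in m); z points along the fingers, y is the direction in which the jaws open and shut (so a half turn about z gives the same grasp; the last joint's range is limited). The gripper opens to 93 mm and grips with 3 to 60 N. Pads are 15 mm wide; open, the fingers measure 128 mm over their backs; the gripper's body (75 mm by 188 mm) begins 65 mm behind the grasp point.
Start: joints at [-1.262, 0.13, 1.488, -0, 1.523, -0.085], TCP at [0.23, -0.554, 0.23] pointing down, gripper open.
Joint ranges: [-2.96, 2.96], [-0.89, 2.26], [0.02, 2.5], [-1.34, 4.48], [0, 2.73], [-2.66, 2.66]. Speed limits (rad/s): [2.39, 2.39, 2.79, 3.14, 3.14, 3.14].

### API

Orientations are given as a rotation vector (axis times angle).
In Python, from plant import read_state, read_camera, camera_params, close_job, silhouettes, tip_of, tip_reach gives the robot as it stands.
- The arm moves only by the shell command python3 -m creep 'ROWS' [FORCE]. ROWS is JSON, a list of rows, each a list of 5 numbers: the shift along the tool's x, y, z in m, then the turn about the tool's z in rad, then the closure in counts, from 0 (fully open) to 255 (shut). In form: [[dx, dy, dz, twist, gripper], ...]. A call has 1 to 12 rows; each row shifts and turns the commanded pose from where the row before left it, along the tool's axes as they then stand; what a row does not reach is not made up. A row lasts 1/12 s, in which the tool goes at most 41.7 mm and 7.16 degrees, less where a joint would pass 70% of its speed; a pose out of reach is approached as far as the arm can. A call is refused whole if a number of a shift passes 0.0417 or a number of a turn 0.125, either way. A call with a gripper value outside its range is refused whole. The fingers move at their own pace and stop on an object; FORCE is the grip in N (left out, the last holds). Time passes only in rows, so rows that do not move let the fingers close. It gives the time, the measured TCP pose, the force and the opening at its end, in the units of the state.
- read_state(): the state, without advancing time (a new reading comes with each control period).
- read_camera(name): name is "scene" or "top"; returns the picture (420x560x3 uint8, red, green, blue); there is no depth.
- camera_params(name): a dict with "fov_y" (degrees; the focal length in pixels is half the picture's height over the tangent of half this angle, whatever the lens; pixels are square), "cx", "cy" (the principal point, pixels), "position" and "rotation" of the camera in the world. Camera axes: x right, y down, z forward; pixel columns grow to the right and rows downward; lengths in m; the calibration is good to about 2 mm. A picture is of the moment at which its call begins. camera_params takes no time and is no camera call.
- close_job(): hands the job in, once; it reports no verdict.
Trained networks look in the newest picture that a camera, given by its name, has taken for a name from the list of things; names that differ only in an ending like _2 or _b are one class to them, and where a whole thing is asked for, a point or a joint stands for the part that bears it (a point fixed in the world has none). Each returns a list of dicts, best first, with "confidence" (0 to 1); they miss things now and then, are a little off and sometimes report something else, mostly with a low value. They report only what shows in the picture. A call takes as long as a camera call. They do not tell look-alikes from the thing itself.
- silhouettes(camera, query): "region" (420x560 bool, what is visible of it) and "pixel" ([column, row] in pixels, amid what is visible of it).
- tip_of(camera, query): "pixel" ([column, row] in pixels: a listed point, or the origin of a listed thing).
The state is a dict: "t": time; "q": joint angles; "dq": joint speeds; "joint_torque": joint torques, N m; "tool_pos": TCP position; "orientation": TCP orientation; "force": force on the tool from outside, world axes, zero at the start; "wrist_torque": the same for the moment, N m; "opening": finger opening in m.
Only numpy, scipy, OpenCV 4.12 (cv2) and the standard library are available. Lean on these libraries where they do the work, as an engineer would, in place of code of your own. Each camera call takes 0.05 s, during which the arm holds its last target.

### The job

Bring the little bench light along its bent rail, round both bends, right up against the red stop ball above the stone slab, and then throw the red toggle switch over to turn it on. Ease the light along gently, never forcing it against the rail or the stop, and leave the stone slab, the chisels and the other loose things on the bench where they are.

Things in the scene. Friction and masses are not known exactly. Their poses are not given: they have to be found in the camera images.
- rail: Fixed bright steel rod, 10 mm diameter, level, its centre line 170 mm above the table, on a dark post (16 mm diameter, 64 mm foot) at each end. Origin: on the table under the first post. The rod leaves that post's top along this body's +y, straight for 100 mm to the first bend, which turns right (to +x); the second bend turns back left; then 165 mm straight to the second post. Rigid.
- first_bend (a point): Point on the rod's centre line where the first bend starts (axes as rail). Each bend turns about 55 degrees on a 25 mm centre-line radius, with 85 mm straight between the two. Bent by hand: each angle is off by up to 12 degrees either way, anew in every set-up, and no listed pose gives it, so the rod beyond here can lie several cm off the drawing: follow it by feel.
- lamp: Loose bench light hanging on the rod, 0.14 to 0.26 kg. Orange ring 30 mm outside, 16 mm bore (3 mm play all round), 12 mm long; above it a round black grip knob, 18 mm diameter, 13 to 53 mm above the origin; below an aluminium puck, 56 mm diameter, 34 to 52 mm under it. Origin: centre of the bore, 3 mm under the rod's centre line when hanging; y along the bore, z up. Binds if over 22 degrees askew.
- stop_ball (a point): Centre of the red stop: a rigid ball, 30 mm diameter, clamped on the rod (which runs through its centre) 75 to 125 mm past the end of the second bend. A plain ball: its axes mean nothing. The ring comes to rest with the rim of its bore on the ball: the light's origin is then about 20 mm before this point along the rod, and 3 mm lower when hanging.
- switch_base: Grey block of the toggle switch, 70 x 50 x 25 mm, fixed on the table. Origin: centre of its underside. The lever leans to the block's -x when off and swings over to its +x, about a hinge along its y, 22 mm above the table.
- switch_tip (a point): Centre of the red ball, 26 mm diameter, at the end of the toggle lever; 70 mm from the hinge.
- switch (a joint): Angle of the toggle lever: 0 off (leaning 29 degrees to the block's -x), 1.0 rad fully over (leaning as far to +x). It stays where it is left and moves with about 1 N at the ball.
- slab: Dark stone slab 100 x 150 x 28 mm, loose, lying on the table below the last stretch of rail. Origin: centre of its underside. To be left alone.
- chisel1: Carving chisel, brown handle, 183 mm long, 14 mm thick, lying loose. Leave alone; likewise those below.
- chisel2: Carving chisel, pale handle, same size.
- chisel3: Carving chisel, dark handle, same size.
- tube: Short brass tube standing on end, 32 mm diameter, 30 mm tall, loose.
- oil: Amber oil jar, 56 mm diameter, 75 mm tall, black cap, loose.
- gauge: Yellow gauge block case, 100 x 35 x 30 mm, loose.
Not all that is in view belongs to the job. Leave any blue or pink look-alike of the switch_base alone.

How it is judged:
By the outcome, as a careful person would: the job done as asked, in the order asked, and still so for the second after the job is handed in, with the robot touching nothing.
It also fails if it takes over 72 s, if anything falls off the work surface, if the arm or the gripper's body presses on something with over 40 N, if the wrist force passes 120 N, or if a joint passes its speed limit or range.

## Working session

There is one attempt and no reset: what is moved stays moved. The work goes in short steps, Python scripts to look and compute and a shell command to move; the robot and the scene stay as the last step left them, time stands still between calls to the robot, and variables do not carry over. Pictures are saved under pics/ and viewed, and the job is handed in when it is done.

```bash
ls; mkdir -p pics
cat > h.py <<'E'
import numpy as np, cv2, json
from plant import *
from scipy.spatial.transform import Rotation as R
def cam(n):
    p=camera_params(n); f=210/np.tan(np.radians(p['fov_y'])/2)
    return p,f,np.array(p['position']),np.array(p['rotation'])
def rot(r): 
    r=np.array(r); return r if r.shape==(3,3) else R.from_rotvec(r).as_matrix()
def ray(n,px):
    p,f,c,r=cam(n); d=rot(r)@np.array([(px[0]-p['cx'])/f,(px[1]-p['cy'])/f,1]); return c,d/np.linalg.norm(d)
def atz(n,px,z):
    c,d=ray(n,px); return c+d*(z-c[2])/d[2]
def proj(n,P):
    p,f,c,r=cam(n); v=rot(r).T@(np.array(P)-c); return np.array([p['cx']+f*v[0]/v[2],p['cy']+f*v[1]/v[2]])
def tri(a,b):
    A=ray('scene',a);B=ray('top',b)
    M=np.c_[A[1],-B[1]]; s=np.linalg.lstsq(M,B[0]-A[0],rcond=None)[0]
    P,Q=A[0]+s[0]*A[1],B[0]+s[1]*B[1]; return (P+Q)/2,np.linalg.norm(P-Q)
def save(n,img): cv2.imwrite('pics/'+n+'.png',img[:,:,::-1])
E
python3 - <<'E'
from h import *
for n in('scene','top'):
    save(n+'0',read_camera(n)); print(n,camera_params(n))
    for q in ['rail','first_bend','lamp','stop_ball','switch_base','switch_tip','slab','tube','oil','gauge']:
        print(q,[(np.round(d['pixel']),round(d['confidence'],2)) for d in tip_of(n,q)][:3])
s=read_state();print(s)
E
```

```text
pics
scene {'fov_y': 45.51598443652558, 'cx': 276.880869350956, 'cy': 201.21192101516962, 'position': array([ 1.16057311, -0.60252504,  1.10332608]), 'rotation': array([-2.2551991 , -0.96425171,  0.38717661])}
rail [(array([214., 273.]), 0.94)]
first_bend [(array([236., 210.]), 0.89)]
lamp [(array([225., 222.]), 0.8)]
stop_ball [(array([311., 176.]), 0.56)]
switch_base [(array([352., 189.]), 0.77), (array([296., 296.]), 0.7), (array([281., 158.]), 0.61)]
switch_tip [(array([196., 326.]), 0.62), (array([363., 174.]), 0.58), (array([336., 140.]), 0.53)]
slab [(array([301., 249.]), 0.9)]
tube [(array([300., 297.]), 0.52)]
oil [(array([416., 209.]), 0.69)]
gauge [(array([389., 172.]), 0.7)]
top {'fov_y': 57.105265916041155, 'cx': 283.00932240279485, 'cy': 215.0158688640377, 'position': array([ 0.36262346, -0.02694604,  1.09976729]), 'rotation': array([-2.13245445,  2.11144998, -0.16436612])}
rail [(array([366., 230.]), 0.98)]
first_bend [(array([336., 220.]), 0.61), (array([248., 202.]), 0.33)]
lamp [(array([357., 222.]), 0.73)]
stop_ball [(array([248., 200.]), 0.67)]
switch_base [(array
[... 298 characters left out ...]
146., 201.]), 0.72)]
{'t': 1.1, 'q': array([-1.26235617e+00,  1.30419515e-01,  1.48821724e+00,  8.48534715e-06,
        1.52298319e+00, -8.53993175e-02]), 'dq': array([ 1.43561864e-03,  8.64336687e-05,  5.19202269e-04,  9.06633191e-04,
        5.85565175e-04, -3.92486966e-04]), 'joint_torque': array([-1.37588864e-03, -5.59774303e+01, -4.92066514e+01,  7.64186704e-02,
        2.25909718e-02,  3.21752702e-05]), 'tool_pos': array([ 0.23026634, -0.5540568 ,  0.22961407]), 'orientation': array([-3.08085046e+00, -6.14645010e-01, -8.45939730e-06]), 'force': array([ 0.1156709 , -0.96338682,  0.1291997 ]), 'wrist_torque': array([ 0.00181362, -0.00831719, -0.04331703]), 'opening': 0.09241772716600057}
```

View pics/scene0.png

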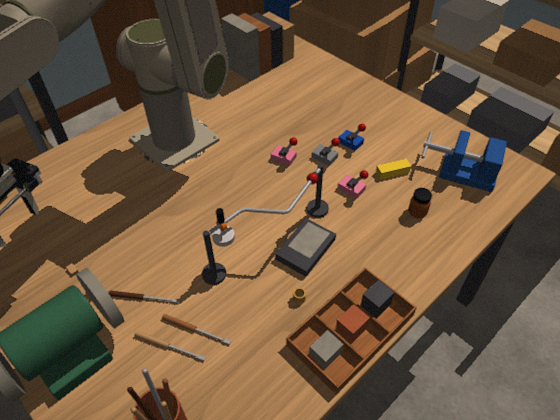

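View pics/top0.png

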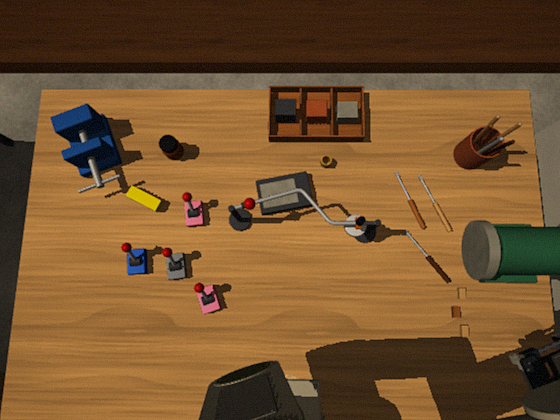

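Run:
```python
from h import *
im=cv2.imread('pics/top0.png')
c=cv2.resize(im[150:310,120:390],None,fx=2.9,fy=2.9,interpolation=cv2.INTER_CUBIC);cv2.imwrite('pics/top0c.png',c)
im=cv2.imread('pics/scene0.png')
c=cv2.resize(im[120:330,180:440],None,fx=2.8,fy=2.8,interpolation=cv2.INTER_CUBIC);cv2.imwrite('pics/scene0c.png',c)
```

```text
(no output)
```

View pics/top0c.png

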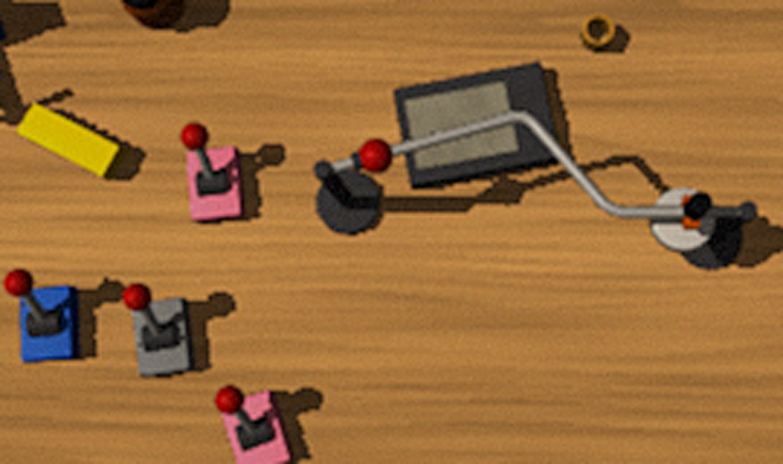

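View pics/scene0c.png

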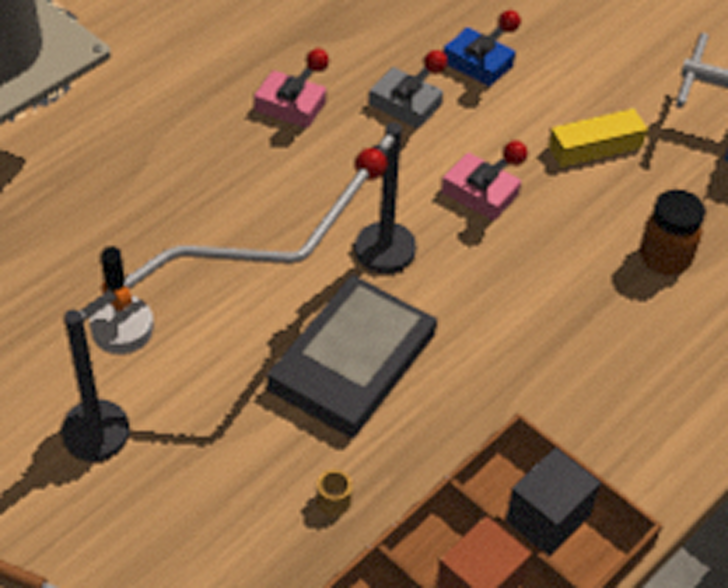

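The top view shows the lamp near post 1 at about (357,222), with bends near (331,222) and (299,190) and the stop ball at (249,203). There are four switches in the top picture: grey (176,265), blue (137,262), pink (193,212) and pink (208,300). The grey one is the one described.

Run:
```python
from h import *
im=cv2.imread('pics/top0.png')
c=cv2.resize(im[175:245,220:390],None,fx=4.7,fy=4.7,interpolation=cv2.INTER_CUBIC)
cv2.imwrite('pics/rod.png',c)
a=cv2.resize(im[235:285,150:200],None,fx=8,fy=8,interpolation=cv2.INTER_CUBIC)
im2=cv2.imread('pics/scene0.png')
b=cv2.resize(im2[130:180,300:350],None,fx=8,fy=8,interpolation=cv2.INTER_CUBIC)
cv2.imwrite('pics/sw.png',np.hstack([a,b]))
for n,px in dict(post1=(378,223),b1=(331,222.4),b2=(299.3,189.7),ball=(249.3,203.4),post2=(231,208.6)).items(): print(n,atz('top',px,.17).round(4))
print('ball',tri((311.5,177.5),(249.3,203.4)))
print('swball',tri((180+436/2.8,120+62/2.8),(120+137/2.9,150+297/2.9)))
print('knobtop',tri((180+111/2.8,120+253/2.8),(120+699/2.9,150+204/2.9)))
```

```text
post1 [ 0.5078 -0.239   0.17  ]
b1 [ 0.5083 -0.1252  0.17  ]
b2 [ 0.5895 -0.0478  0.17  ]
ball [0.554  0.0752 0.17  ]
post2 [0.5406 0.1199 0.17  ]
ball (array([0.55285387, 0.07441936, 0.17444493]), np.float64(0.0006075578769893574))
swball (array([0.4388591 , 0.30018782, 0.08240489]), np.float64(0.0031944341364911937))
knobtop (array([ 0.50639951, -0.18874259,  0.21861275]), np.float64(0.0010415833212012976))
```

View pics/rod.png

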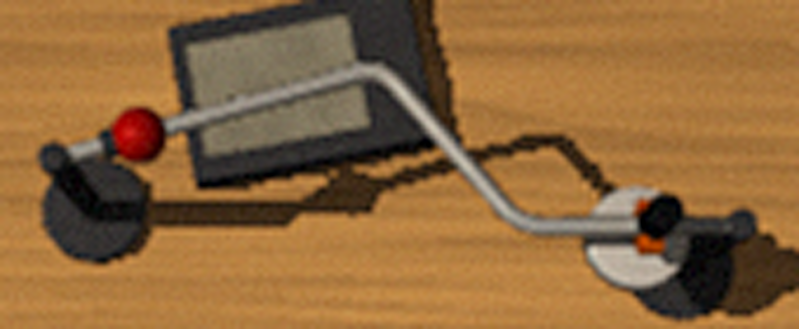

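View pics/sw.png

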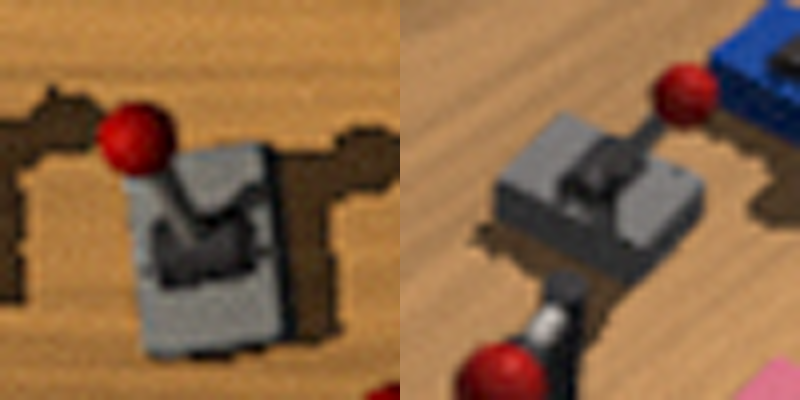

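```bash
cat > rail.py <<'E'
from h import *
def curve(p,n=400):
    x,y,h,a1,a2=p
    segs=[(100,0),(25*a1,-1/25),(85,0),(25*a2,1/25),(165,0)]
    L=np.cumsum([0]+[s[0] for s in segs]); s=np.linspace(0,L[-1],n)
    k=np.zeros(n)
    for i,(l,kk) in enumerate(segs): k[(s>=L[i])&(s<L[i+1])]=kk
    # h measured from +y toward +x ; right turn increases h
    ds=s[1]-s[0]; hd=h+np.r_[0,np.cumsum(-k[:-1]*ds)]
    X=x+np.r_[0,np.cumsum(np.sin(hd[:-1])*ds)]/1e3; Y=y+np.r_[0,np.cumsum(np.cos(hd[:-1])*ds)]/1e3
    return s,X,Y,hd,L
E
python3 - <<'E'
from rail import *
from scipy.optimize import least_squares
def un(pts,s,o): return [((u+.5)/s-.5+o[0],(v+.5)/s-.5+o[1]) for u,v in pts]
T=un([(740,226),(690,227),(630,227),(560,226),(535,224),(500,202),(456,146),(412,92),(390,75),(367,70),(345,73),(260,98),(175,124),(75,153),(55,158)],4.7,(220,175))
S=un([(75,317),(140,281),(176,254),(240,256),(293,257),(335,212),(353,187),(388,143)],2.8,(180,120))
def res(p,full=False):
    s,X,Y,h,L=curve(p[:5]); r=[]
    for n,P,o in(('top',T,p[5:7]),('scene',S,p[7:9])):
        q=np.array([proj(n,(a,b,.17)) for a,b in zip(X,Y)])+o
        for i,a in enumerate(P):
            d=q-a; j=np.argmin((d**2).sum(1)); r+=list(d[j] if 1 else 0) 
    q=np.array([proj('top',(X[0],Y[0],.17)),proj('top',(X[-1],Y[-1],.17))])+p[5:7]
    r+=list((q-np.array([T[0],T[-1]])).ravel())
    return np.r_[r, p[5:9]*1]
f=least_squares(res,[.508,-.239,0,.9,.9,0,0,0,0],diff_step=1e-4)
p=f.x; print(p.round(4),np.degrees(p[2:5]).round(1)); print(np.sqrt((f.fun**2).mean()), np.abs(f.fun).max(), f.fun.round(1))
np.save('rail.npy',p)
s,X,Y,h,L=curve(p[:5]); print(L)
for l in L: 
    i=min(np.searchsorted(s,l),len(s)-1); print(l.round(1),X[i].round(4),Y[i].round(4),np.degrees(h[i]).round(1))
for q in ((.5533,.0745),):
    i=np.argmin(np.hypot(X-q[0],Y-q[1])); print('ball s',s[i],X[i],Y[i])
i=np.argmin(np.hypot(X-.5064,Y+.1887)); print('lamp s',s[i],X[i],Y[i])
im=read_camera('top'); 
for a,b in zip(X,Y):
    u=(proj('top',(a,b,.17))-[220,175]+.5)*4.7
    if a==X[0]: c=cv2.resize(im[175:245,220:390],None,fx=4.7,fy=4.7)
    cv2.circle(c,tuple(u.astype(int)),1,(0,255,0),-1)
save('fit',c)
o=R.from_rotvec(read_state()['orientation']).as_matrix();print(o.round(3))
E
```

```text
Traceback (most recent call last):
  File "h.py", line 14, in proj
    p,f,c,r=cam(n); v=rot(r).T@(np.array(P)-c); return np.array([p['cx']+f*v[0]/v[2],p['cy']+f*v[1]/v[2]])
            ~~~^^^
  File "h.py", line 5, in cam
    p=camera_params(n); f=210/np.tan(np.radians(p['fov_y'])/2)
ValueError: time passes only in moves, steps and waits
```

```bash
sed -i 's/^def cam(n):/import functools\n@functools.lru_cache\ndef cam(n):/' h.py
cat > rail.py <<'E'
from h import *
def at(p,s):
    "s in mm -> X,Y,heading (heading from +y toward +x)"
    x,y,h,a1,a2=p; s=np.atleast_1d(np.asarray(s,float)); d=0; o=[]
    segs=[(100,0),(25*a1,1/25),(85,0),(25*a2,-1/25),(165,0)]
    X=np.full(s.shape,x);Y=np.full(s.shape,y);H=np.full(s.shape,h); s0=0
    for i,(l,k) in enumerate(segs):
        t=np.clip(s-s0,0,l if i<4 else 1e9); h2=H+k*t
        if k==0: X=X+np.sin(H)*t/1e3; Y=Y+np.cos(H)*t/1e3
        else: X=X+(np.cos(H)-np.cos(h2))/k/1e3; Y=Y+(np.sin(h2)-np.sin(H))/k/1e3
        H=h2; s0+=l
    return X,Y,H
def L(p): return np.cumsum([0,100,25*p[3],85,25*p[4],165])
E
cat > fit.py <<'E'
from rail import *
from scipy.optimize import least_squares
def un(pts,s,o): return [((u+.5)/s-.5+o[0],(v+.5)/s-.5+o[1]) for u,v in pts]
T=un([(740,226),(690,227),(630,227),(560,226),(535,224),(500,202),(456,146),(412,92),(390,75),(367,70),(345,73),(260,98),(175,124),(75,153),(55,158)],4.7,(220,175))
S=un([(75,317),(140,281),(176,254),(240,256),(293,257),(335,212),(353,187),(388,143)],2.8,(180,120))
def res(p):
    l=L(p); s=np.linspace(0,l[-1],900); X,Y,H=at(p[:5],s); r=[]
    for n,P,o in(('top',T,p[5:7]),('scene',S,p[7:9])):
        q=np.array([proj(n,(a,b,.17)) for a,b in zip(X,Y)])+o*100
        for a in P:
            d=q-a; r+=list(d[np.argmin((d**2).sum(1))])
        if n=='top': r+=list((q[[0,-1]]-np.array([T[0],T[-1]])).ravel())
    return np.r_[r, p[5:9]*100]
f=least_squares(res,[.508,-.239,0,.9,.9,0,0,0,0],jac='3-point',diff_step=1e-3,x_scale=[.01,.01,.1,.1,.1,.01,.01,.01,.01])
p=f.x; print(p.round(4),np.degrees(p[2:5]).round(1)); print(np.sqrt((f.fun**2).mean()), f.fun.round(1))
np.save('rail.npy',p[:5])
l=L(p); X,Y,H=at(p[:5],l)
for i in range(6): print(l[i].round(1),X[i].round(4),Y[i].round(4),np.degrees(H[i]).round(1))
s=np.arange(0,l[-1],.25); X,Y,H=at(p[:5],s)
for nm,q in (('ball',(.5533,.0745)),('lamp',(.5064,-.1887))):
    i=np.argmin(np.hypot(X-q[0],Y-q[1])); print(nm,s[i],X[i],Y[i])
im=cv2.imread('pics/top0.png')[:,:,::-1]; c=cv2.resize(im[175:245,220:390],None,fx=4.7,fy=4.7)
for a,b in zip(X,Y):
    u=(proj('top',(a,b,.17))-[220,175]+.5)*4.7
    cv2.circle(c,tuple(u.astype(int)),0,(0,255,0),-1)
save('fit',c)
E
python3 fit.py; python3 -c "
from h import *
s=read_state();print(s['t'],s['force'],R.from_rotvec(s['orientation']).as_matrix().round(3))"
```

```text
[ 0.5072 -0.2368  0.0062  0.8507  1.1516  0.0027 -0.0024 -0.0012 -0.0025] [ 0.4 48.7 66. ]
0.3661412984106535 [-0.1  0.3  0.1 -0.  -0.  -0.2 -0.  -0.2  0.  -0.2  0.7 -0.6  0.1  0.
 -0.4  0.3 -0.1  0.1  0.1  0.   0.   0.3  0.1  0.2 -0.  -0.1 -0.1 -0.1
 -0.1  0.   0.3  0.3 -0.8  0.2  0.5  0.7 -1.  -1.4  0.  -0.1  0.   0.2
  0.1  0.5  0.3  0.3  0.4  0.3 -0.3 -0.3  0.3 -0.2 -0.1 -0.2]
0.0 0.5072 -0.2368 0.4
100.0 0.5078 -0.1368 0.4
121.3 0.5164 -0.118 49.1
206.3 0.5807 -0.0624 49.1
235.1 0.5882 -0.0362 -16.9
400.1 0.5403 0.1217 -16.9
ball 351.25 0.5545012452832432 0.07496963245676581
lamp 48.0 0.5074771308541962 -0.18876286099937067
1.1 [ 0.1156709  -0.96338682  0.1291997 ] [[ 0.923  0.384 -0.   ]
 [ 0.384 -0.923  0.   ]
 [ 0.    -0.    -1.   ]]
```

View pics/fit.png

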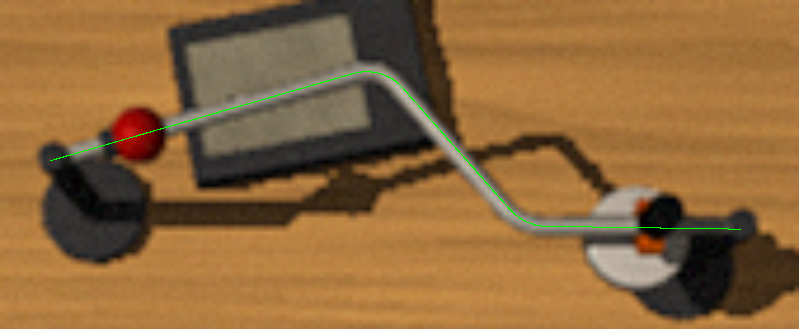

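The rail fit is good to about 1 px: bends of 49° and 66°, and the stop 116 mm past the second bend, which is in range. The crop confirms the grey switch. Next I move to a point above the lamp.

```bash
python3 -m creep '[[0.0174,-0.0235,-0.01,0,0],[0.0174,-0.0235,-0.01,0,0],[0.0174,-0.0235,-0.01,0,0],[0.0174,-0.0235,-0.01,0,0],[0.0174,-0.0235,-0.01,0,0],[0.0174,-0.0235,-0.01,0,0],[0.0174,-0.0235,-0.01,0,0],[0.0174,-0.0235,-0.01,0,0],[0.0174,-0.0235,-0.01,0,0],[0.0174,-0.0235,-0.01,0,0]]'
python3 -m creep '[[0,0,0,-0.118,0],[0,0,0,-0.118,0],[0,0,0,-0.118,0],[0,0,0,-0.118,0],[0,0,0,-0.118,0],[0,0,0,-0.118,0],[0,0,0,-0.118,0],[0,0,0,-0.118,0],[0,0,0,-0.118,0],[0,0,0,-0.118,0],[0,0,0,0,0]]'
```

```text
t: 1.93
tool_pos: [0.3008, -0.2689, 0.3303]
orientation: [3.08, 0.614, 0.001]
force: [1.4, -0.0, 0.1]
opening: 0.093
t: 2.85
tool_pos: [0.3007, -0.2703, 0.3298]
orientation: [2.211, 2.231, -0.0]
force: [-0.8, -0.3, -0.9]
opening: 0.0928
```

```bash
python3 -m creep '[[0.0102,0.0258,0,0.001,0],[0.0102,0.0258,0,0.001,0],[0.0102,0.0258,0,0.001,0],[0.0102,0.0258,0,0.001,0],[0.0102,0.0258,0,0.001,0],[0.0102,0.0258,0,0.001,0],[0.0102,0.0258,0,0.001,0],[0.0102,0.0258,0,0.001,0],[0,0,0.018,0,0],[0,0,0.018,0,0],[0,0,0.018,0,0],[0,0,0.018,0,0]]'
python3 -m creep '[[0,0,0.018,0,0],[0,0,0.018,0,60],[0,0,0.018,0,90],[0,0,0.006,0,90],[0,0,0,0,90],[0,0,0,0,90]]'
python3 - <<'E'
from h import *
a=read_camera('top')[150:310,270:450];b=read_camera('scene')[150:310,140:320]
f=lambda x:cv2.resize(x,None,fx=2.2,fy=2.2,interpolation=cv2.INTER_CUBIC)
save('g1',np.hstack([f(a),f(b)]));print(read_state()['tool_pos'],read_state()['opening'])
E
```

```text
t: 3.85
tool_pos: [0.5074, -0.1886, 0.2567]
orientation: [-2.232, -2.211, 0.0]
force: [0.2, 1.1, 1.0]
opening: 0.0932
t: 4.35
tool_pos: [0.5072, -0.1888, 0.1981]
orientation: [-2.229, -2.214, 0.0]
force: [0.0, -0.2, 0.9]
opening: 0.0645
[ 0.50796402 -0.1891512   0.19925898] 0.06098750620637943
```

View pics/g1.png

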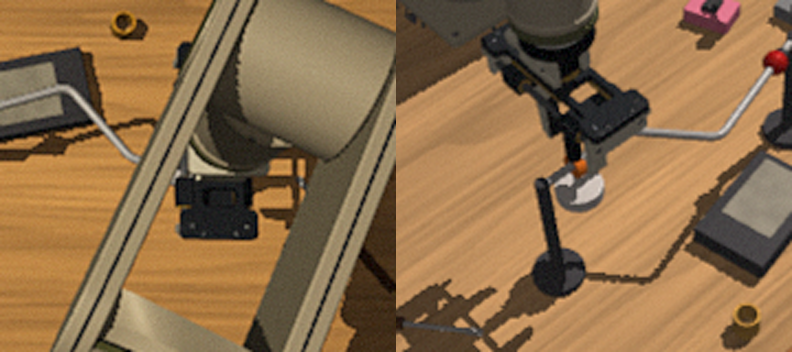

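The knob hangs between the jaws (scene crop at about (575,150)). I close gently.

```bash
python3 -m creep '[[0,0,0,0,150],[0,0,0,0,180],[0,0,0,0,200],[0,0,0,0,215],[0,0,0,0,230],[0,0,0,0,240],[0,0,0,0,255],[0,0,0,0,255]]' 6
python3 -c "
from plant import *
s=read_state();print(s['tool_pos'],s['force'],s['wrist_torque'],s['opening'])"
```

```text
t: 5.12
tool_pos: [0.5073, -0.1888, 0.1977]
orientation: [2.227, 2.216, 0.0]
force: [0.3, -0.8, 0.5]
opening: 0.0178
[ 0.50726288 -0.18878619  0.19772212] [ 0.33158659 -0.7717856   0.46692565] [-0.06088426 -0.17734915  0.00380801] 0.017842743181825098
```

```bash
python3 -m creep '[[0,0,-0.001,0,255],[0,0,-0.001,0,255],[0,0,0,0,255],[0,0,0,0,255]]' 12
python3 -c "
from plant import *
s=read_state();print(s['tool_pos'],s['force'],s['wrist_torque'],s['opening'])"
python3 -m creep '[[0.002,0,0,0,255],[0.003,0,0,0,255],[0.003,0,0,0,255],[0.003,0,0,0,255],[0.003,0,0,0,255],[0.003,0,0,0,255],[0,0,0,0,255]]'
python3 -c "
from plant import *
s=read_state();print(s['tool_pos'],s['force'],s['wrist_torque'],s['opening'])"
```

```text
t: 5.45
tool_pos: [0.5071, -0.1888, 0.1995]
orientation: [-2.227, -2.216, 0.0]
force: [0.1, -0.4, -1.7]
opening: 0.0178
[ 0.50710369 -0.18876417  0.19950122] [ 0.07009084 -0.38970095 -1.69794398] [-0.07297353 -0.03931265 -0.00320839] 0.017836755837456815
t: 6.03
tool_pos: [0.5073, -0.1711, 0.1996]
orientation: [-2.226, -2.216, -0.0]
force: [0.4, -0.4, -1.3]
opening: 0.0178
[ 0.5073091  -0.17110216  0.19963951] [ 0.36249938 -0.4407546  -1.31283202] [-0.00061847 -0.08654524 -0.00688444] 0.017843188740898
```

```bash
cat > plan.py <<'E'
import sys
from rail import *
# usage: plan s_end step lateral_offset(mm, + right)
p=np.load('rail.npy'); s1,st=float(sys.argv[1]),float(sys.argv[2]); off=float(sys.argv[3]) if len(sys.argv)>3 else 0
S=read_state(); o=R.from_rotvec(S['orientation']).as_matrix(); P=S['tool_pos'][:2].copy(); h=np.arctan2(o[0,0],o[1,0])
ss=np.arange(0,400,.1); X,Y,H=at(p,ss)
def pose(s):
    x,y,hh=[v[0] for v in at(p,[s])]; return np.array([x+np.cos(hh)*off/1e3,y-np.sin(hh)*off/1e3]),hh
i=np.argmin(np.hypot(X-P[0],Y-P[1])); s0=ss[i]
f=S['force'];t=np.array([np.sin(h),np.cos(h)]);r=np.array([np.cos(h),-np.sin(h)])
print('t',S['t'],'s0',s0,'lat mm',((P-[X[i],Y[i]])@[np.cos(H[i]),-np.sin(H[i])]*1e3).round(2),'head err deg',np.degrees(h-H[i]).round(1),'F along/right/z',(f[:2]@t).round(2),(f[:2]@r).round(2),f[2].round(2),'z',S['tool_pos'][2].round(4),'M',S['wrist_torque'].round(2))
n=int(np.ceil((s1-s0)/st-1e-6)) if s1>s0 else 0
for s in s0+(s1-s0)*np.arange(1,n+1)/max(n,1):
    q,hh=pose(s); d=q-P; t=np.array([np.sin(h),np.cos(h)]);r=np.array([np.cos(h),-np.sin(h)])
    print(f'[{d@t:.4f},{d@r:.4f},0,{hh-h:.3f}] s={s:.1f}'); P=q;h=hh
E
python3 plan.py 98 4
```

```text
t 6.0333 s0 65.7 lat mm -0.28 head err deg -0.1 F along/right/z -0.44 0.36 -1.31 z 0.1996 M [-0.   -0.09 -0.01]
[0.0036,0.0003,0,0.002] s=69.3
[0.0036,0.0000,0,0.000] s=72.9
[0.0036,0.0000,0,0.000] s=76.5
[0.0036,0.0000,0,0.000] s=80.1
[0.0036,0.0000,0,0.000] s=83.6
[0.0036,0.0000,0,0.000] s=87.2
[0.0036,-0.0000,0,0.000] s=90.8
[0.0036,0.0000,0,0.000] s=94.4
[0.0036,0.0000,0,0.000] s=98.0
```

```bash
python3 -m creep '[[0.0036,0.0003,0,0.002,255],[0.0036,0,0,0,255],[0.0036,0,0,0,255],[0.0036,0,0,0,255],[0.0036,0,0,0,255],[0.0036,0,0,0,255],[0.0036,0,0,0,255],[0.0036,0,0,0,255],[0,0,0,0,255]]'
python3 plan.py 98 4
python3 -m creep '[[0,0.001,0,0,255],[0,0.001,0,0,255],[0,0,0,0,255]]'; python3 plan.py 0 4
python3 -m creep '[[0,-0.002,0,0,255],[0,-0.002,0,0,255],[0,0,0,0,255]]'; python3 plan.py 0 4
```

```text
t: 6.78
tool_pos: [0.5078, -0.1423, 0.1996]
orientation: [-2.228, -2.214, -0.0]
force: [0.7, 0.1, -0.8]
opening: 0.0177
t 6.7833 s0 94.5 lat mm 0.02 head err deg 0.0 F along/right/z 0.1 0.66 -0.85 z 0.1996 M [-0.04 -0.05 -0.03]
[0.0035,-0.0000,0,-0.000] s=98.0
t: 7.03
tool_pos: [0.51, -0.1432, 0.1997]
orientation: [2.229, 2.213, 0.0]
force: [0.5, 0.3, -1.9]
opening: 0.0177
t 7.0333 s0 93.60000000000001 lat mm 2.2 head err deg 0.0 F along/right/z 0.3 0.47 -1.88 z 0.1997 M [ 0.08 -0.06  0.01]
t: 7.28
tool_pos: [0.5054, -0.1431, 0.1996]
orientation: [-2.229, -2.213, 0.0]
force: [0.1, -0.4, -1.8]
opening: 0.018
t 7.2833 s0 93.60000000000001 lat mm -2.39 head err deg 0.1 F along/right/z -0.39 0.08 -1.76 z 0.1996 M [-0.08 -0.05 -0.03]
```

No contact at ±2.2 mm, so the ring is centred on the rod. I return to centre and plan the first bend.

```bash
python3 -m creep '[[0,0.0012,0,0,255],[0,0.0012,0,0,255],[0,0,0,0,255]]'; python3 plan.py 145 3
```

```text
t: 7.53
tool_pos: [0.5084, -0.143, 0.1997]
orientation: [2.229, 2.213, 0.0]
force: [-0.8, 0.3, -2.9]
opening: 0.0177
t 7.5333 s0 93.7 lat mm 0.63 head err deg 0.0 F along/right/z 0.32 -0.76 -2.86 z 0.1997 M [-0.05 -0.07  0.  ]
[0.0028,-0.0006,0,-0.001] s=96.5
[0.0029,0.0000,0,0.000] s=99.4
[0.0028,0.0001,0,0.090] s=102.2
[0.0028,0.0002,0,0.114] s=105.1
[0.0028,0.0002,0,0.114] s=108.0
[0.0028,0.0002,0,0.114] s=110.8
[0.0028,0.0002,0,0.114] s=113.7
[0.0028,0.0002,0,0.114] s=116.5
[0.0028,0.0002,0,0.114] s=119.3
[0.0028,0.0001,0,0.077] s=122.2
[0.0028,-0.0000,0,0.000] s=125.0
[0.0028,-0.0000,0,0.000] s=127.9
[0.0029,0.0000,0,0.000] s=130.8
[0.0028,-0.0000,0,0.000] s=133.6
[0.0029,0.0000,0,0.000] s=136.4
[0.0028,-0.0000,0,0.000] s=139.3
[0.0029,0.0000,0,0.000] s=142.2
[0.0028,-0.0000,0,0.000] s=145.0
```

```bash
python3 -m creep '[[0.0028,-0.0003,0,0,255],[0.0029,-0.0001,0,0,255],[0.0028,0.0001,0,0.09,255],[0.0028,0.0002,0,0.114,255],[0.0028,0.0002,0,0.114,255],[0.0028,0.0002,0,0.114,255],[0,0,0,0,255]]'; python3 plan.py 145 3
```

```text
t: 8.12
tool_pos: [0.5104, -0.1257, 0.1996]
orientation: [-2.656, -1.678, -0.0]
force: [0.7, 0.2, -1.6]
opening: 0.0174
t 8.1167 s0 111.4 lat mm -0.06 head err deg -1.0 F along/right/z 0.48 0.54 -1.56 z 0.1996 M [-0.09  0.02  0.02]
[0.0028,0.0003,0,0.130] s=114.2
[0.0028,0.0002,0,0.112] s=117.0
[0.0028,0.0002,0,0.112] s=119.8
[0.0028,0.0001,0,0.059] s=122.6
[0.0028,0.0000,0,0.000] s=125.4
[0.0028,-0.0000,0,0.000] s=128.2
[0.0028,0.0000,0,0.000] s=131.0
[0.0028,0.0000,0,0.000] s=133.8
[0.0028,-0.0000,0,0.000] s=136.6
[0.0028,0.0000,0,0.000] s=139.4
[0.0028,-0.0000,0,0.000] s=142.2
[0.0028,0.0000,0,0.000] s=145.0
```

```bash
python3 -m creep '[[0.0028,0.0003,0,0.12,255],[0.0028,0.0002,0,0.115,255],[0.0028,0.0002,0,0.112,255],[0.0028,0.0001,0,0.064,255],[0.0028,0,0,0,255],[0.0028,0,0,0,255],[0,0,0,0,255]]'; python3 plan.py 200 4
```

```text
t: 8.7
tool_pos: [0.5218, -0.1137, 0.1996]
orientation: [-2.937, -1.115, -0.0]
force: [0.4, -0.4, -1.6]
opening: 0.0177
t 8.7 s0 128.1 lat mm 0.3 head err deg -0.7 F along/right/z 0.07 0.54 -1.62 z 0.1996 M [ 0.01 -0.05 -0.06]
[0.0040,-0.0003,0,0.012] s=132.1
[0.0040,0.0000,0,0.000] s=136.1
[0.0040,-0.0000,0,0.000] s=140.1
[0.0040,0.0000,0,0.000] s=144.1
[0.0040,0.0000,0,0.000] s=148.1
[0.0040,-0.0000,0,0.000] s=152.1
[0.0040,0.0000,0,0.000] s=156.1
[0.0040,-0.0000,0,0.000] s=160.1
[0.0040,0.0000,0,0.000] s=164.1
[0.0040,-0.0000,0,0.000] s=168.0
[0.0040,0.0000,0,0.000] s=172.0
[0.0040,0.0000,0,0.000] s=176.0
[0.0040,-0.0000,0,0.000] s=180.0
[0.0040,0.0000,0,0.000] s=184.0
[0.0040,-0.0000,0,0.000] s=188.0
[0.0040,0.0000,0,0.000] s=192.0
[0.0040,0.0000,0,0.000] s=196.0
[0.0040,-0.0000,0,0.000] s=200.0
```

Forces stay around 0.5 N, which is the sensor noise. I continue along the middle straight.

```bash
python3 -m creep '[[0.004,-0.0001,0,0.012,255],[0.004,0,0,0,255],[0.004,0,0,0,255],[0.004,0,0,0,255],[0.004,0,0,0,255],[0.004,0,0,0,255],[0.004,0,0,0,255],[0.004,0,0,0,255],[0,0,0,0,255]]'; python3 plan.py 162 4
python3 -m creep '[[0.004,0,0,0,255],[0.004,0,0,0,255],[0.004,0,0,0,255],[0.004,0,0,0,255],[0.004,0,0,0,255],[0.004,0,0,0,255],[0.004,0,0,0,255],[0.004,0,0,0,255],[0.004,0,0,0,255],[0,0,0,0,255]]'; python3 plan.py 250 2.8
python3 -m creep '[[0,0.001,0,0,255],[0,0.001,0,0,255],[0,0,0,0,255]]'; python3 plan.py 0 4
python3 -m creep '[[0,-0.002,0,0,255],[0,-0.002,0,0,255],[0,0,0,0,255]]'; python3 plan.py 0 4
```

```text
t: 9.45
tool_pos: [0.5462, -0.0926, 0.1996]
orientation: [-2.946, -1.091, -0.0]
force: [0.3, 0.2, -1.2]
opening: 0.0184
t 9.45 s0 160.4 lat mm 0.31 head err deg 0.3 F along/right/z 0.36 0.09 -1.25 z 0.1996 M [ 0.04 -0.01 -0.01]
[0.0016,-0.0003,0,-0.004] s=162.0
t: 10.28
tool_pos: [0.5735, -0.0692, 0.1996]
orientation: [-2.946, -1.091, -0.0]
force: [0.3, -0.2, -1.8]
opening: 0.0179
t 10.2833 s0 196.4 lat mm 0.48 head err deg 0.3 F along/right/z 0.11 0.32 -1.78 z 0.1996 M [0.07 0.01 0.  ]
[0.0027,-0.0005,0,-0.005] s=199.1
[0.0027,-0.0000,0,0.000] s=201.8
[0.0027,0.0000,0,0.000] s=204.4
[0.0027,-0.0000,0,-0.034] s=207.1
[0.0027,-0.0001,0,-0.107] s=209.8
[0.0027,-0.0001,0,-0.107] s=212.5
[0.0027,-0.0001,0,-0.107] s=215.2
[0.0027,-0.0001,0,-0.107] s=217.8
[0.0027,-0.0001,0,-0.107] s=220.5
[0.0027,-0.0001,0,-0.107] s=223.2
[0.0027,-0.0001,0,-0.107] s=225.9
[0.0027,-0.0001,0,-0.107] s=228.6
[0.0027,-0.0001,0,-0.107] s=231.2
[0.0027,-0.0001,0,-0.107] s=233.9
[0.0027,-0.0001,0,-0.046] s=236.6
[0.0027,0.0000,0,0.000] s=239.3
[0.0027,0.0000,0,0.000] s=242.0
[0.0027,-0.0000,0,0.000] s=244.6
[0.0027,0.0000,0,0.000] s=247.3
[0.0027,0.0000,0,0.000] s=250.0
t: 10.53
tool_pos: [0.5744, -0.0715, 0.1996]
orientation: [2.946, 1.09, -0.0]
force: [-0.1, 0.1, -2.1]
opening: 0.0175
t 10.5333 s0 195.5 lat mm 2.75 head err deg 0.3 F along/right/z -0.02 -0.2 -2.09 z 0.1996 M [-0.03  0.01 -0.02]
t: 10.78
tool_pos: [0.5715, -0.068, 0.1996]
orientation: [-2.946, -1.09, 0.0]
force: [0.3, 0.0, -2.0]
opening: 0.0177
t 10.7833 s0 195.60000000000002 lat mm -1.79 head err deg 0.3 F along/right/z 0.25 0.19 -1.99 z 0.1996 M [-0.01 -0.04  0.01]
```

```bash
python3 -m creep '[[0,0.0018,0,0,255],[0.0027,0,0,-0.005,255],[0.0027,0,0,0,255],[0.0027,0,0,0,255],[0.0027,0,0,-0.034,255],[0.0027,-0.0001,0,-0.107,255],[0.0027,-0.0001,0,-0.107,255],[0,0,0,0,255]]'; python3 plan.py 250 2.7
```

```text
t: 11.45
tool_pos: [0.5851, -0.058, 0.1996]
orientation: [-2.781, -1.461, -0.0]
force: [-0.3, -0.1, -1.6]
opening: 0.0175
t 11.45 s0 212.5 lat mm 0.35 head err deg -0.2 F along/right/z -0.27 -0.24 -1.58 z 0.1996 M [-0.01 -0.03  0.  ]
[0.0027,-0.0005,0,-0.103] s=215.2
[0.0027,-0.0001,0,-0.107] s=217.9
[0.0027,-0.0001,0,-0.107] s=220.5
[0.0027,-0.0001,0,-0.107] s=223.2
[0.0027,-0.0001,0,-0.107] s=225.9
[0.0027,-0.0001,0,-0.107] s=228.6
[0.0027,-0.0001,0,-0.107] s=231.2
[0.0027,-0.0001,0,-0.107] s=233.9
[0.0027,-0.0001,0,-0.045] s=236.6
[0.0027,0.0000,0,0.000] s=239.3
[0.0027,0.0000,0,0.000] s=242.0
[0.0027,-0.0000,0,0.000] s=244.6
[0.0027,0.0000,0,0.000] s=247.3
[0.0027,0.0000,0,0.000] s=250.0
```

```bash
python3 -m creep '[[0.0027,-0.0003,0,-0.103,255],[0.0027,-0.0001,0,-0.107,255],[0.0027,-0.0001,0,-0.107,255],[0.0027,-0.0001,0,-0.107,255],[0,0,0,0,255]]'; python3 plan.py 250 2.7
```

```text
t: 11.87
tool_pos: [0.589, -0.0481, 0.1996]
orientation: [-2.415, -2.009, -0.0]
force: [-0.1, -0.9, -2.5]
opening: 0.0175
t 11.8667 s0 223.0 lat mm 0.12 head err deg -0.3 F along/right/z -0.91 0.06 -2.5 z 0.1996 M [-0.03 -0.08 -0.01]
[0.0027,-0.0003,0,-0.103] s=225.7
[0.0027,-0.0001,0,-0.108] s=228.4
[0.0027,-0.0001,0,-0.108] s=231.1
[0.0027,-0.0001,0,-0.108] s=233.8
[0.0027,-0.0001,0,-0.050] s=236.5
[0.0027,0.0000,0,0.000] s=239.2
[0.0027,-0.0000,0,0.000] s=241.9
[0.0027,0.0000,0,0.000] s=244.6
[0.0027,0.0000,0,0.000] s=247.3
[0.0027,0.0000,0,0.000] s=250.0
```

```bash
python3 -m creep '[[0.0027,-0.0002,0,-0.103,255],[0.0027,-0.0001,0,-0.108,255],[0.0027,-0.0001,0,-0.108,255],[0.0027,-0.0001,0,-0.108,255],[0.0027,-0.0001,0,-0.05,255],[0.0027,0,0,0,255],[0.0027,0,0,0,255],[0,0,0,0,255]]'; python3 plan.py 250 2.7
python3 -m creep '[[0,0.001,0,0,255],[0,0.001,0,0,255],[0,0,0,0,255]]'; python3 plan.py 0 4
python3 -m creep '[[0,-0.002,0,0,255],[0,-0.002,0,0,255],[0,0,0,0,255]]'; python3 plan.py 0 4
python3 - <<'E'
from h import *
a=read_camera('top')[130:290,200:380];b=read_camera('scene')[100:260,180:360]
f=lambda x:cv2.resize(x,None,fx=2.2,fy=2.2,interpolation=cv2.INTER_CUBIC)
save('g2',np.hstack([f(a),f(b)]))
E
```

```text
t: 12.53
tool_pos: [0.5863, -0.0296, 0.1997]
orientation: [-1.88, -2.517, -0.0]
force: [0.0, 0.2, -0.9]
opening: 0.0177
t 12.5333 s0 241.9 lat mm 0.04 head err deg 0.4 F along/right/z 0.14 0.09 -0.85 z 0.1997 M [ 0.02 -0.07 -0.03]
[0.0027,-0.0001,0,-0.007] s=244.6
[0.0027,0.0000,0,0.000] s=247.3
[0.0027,0.0000,0,0.000] s=250.0
t: 12.78
tool_pos: [0.5883, -0.0296, 0.1996]
orientation: [-1.876, -2.52, 0.0]
force: [-0.5, 0.7, -1.7]
opening: 0.0172
t 12.7833 s0 241.4 lat mm 2.0 head err deg 0.2 F along/right/z 0.79 -0.26 -1.65 z 0.1996 M [-0.04 -0.04  0.04]
t: 13.03
tool_pos: [0.5842, -0.0308, 0.1996]
orientation: [-1.875, -2.521, 0.0]
force: [-1.1, -0.2, -1.8]
opening: 0.0179
t 13.0333 s0 241.4 lat mm -2.33 head err deg 0.2 F along/right/z 0.15 -1.11 -1.81 z 0.1996 M [-0.02 -0.08  0.04]
```

View pics/g2.png

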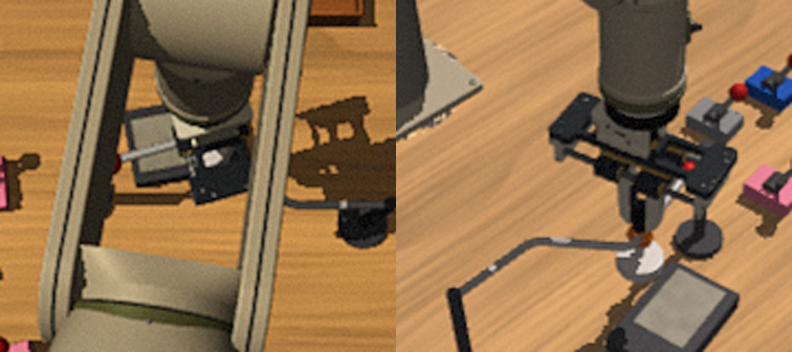

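```bash
python3 -m creep '[[0,0.0015,0,0,255],[0.002,0.0008,0,-0.003,255],[0.004,0,0,0,255],[0.004,0,0,0,255],[0.004,0,0,0,255],[0.004,0,0,0,255],[0.004,0,0,0,255],[0.004,0,0,0,255],[0.004,0,0,0,255],[0.004,0,0,0,255],[0,0,0,0,255]]'; python3 plan.py 318 4
```

```text
t: 14.05
tool_pos: [0.5766, 0.0034, 0.1996]
orientation: [-1.87, -2.524, -0.0]
force: [-0.0, -0.1, -0.8]
opening: 0.0178
t 14.05 s0 276.3 lat mm 0.34 head err deg -0.1 F along/right/z -0.05 -0.06 -0.78 z 0.1996 M [ 0.03 -0.07  0.  ]
[0.0037,-0.0003,0,0.001] s=280.1
[0.0038,-0.0000,0,0.000] s=283.9
[0.0038,0.0000,0,0.000] s=287.7
[0.0038,-0.0000,0,0.000] s=291.5
[0.0038,-0.0000,0,0.000] s=295.3
[0.0038,0.0000,0,0.000] s=299.0
[0.0038,-0.0000,0,0.000] s=302.8
[0.0038,0.0000,0,0.000] s=306.6
[0.0038,-0.0000,0,0.000] s=310.4
[0.0038,-0.0000,0,0.000] s=314.2
[0.0038,0.0000,0,0.000] s=318.0
```

```bash
python3 -m creep '[[0.0038,-0.0002,0,0.001,255],[0.0038,0,0,0,255],[0.0038,0,0,0,255],[0.0038,0,0,0,255],[0.0038,0,0,0,255],[0.0038,0,0,0,255],[0.0038,0,0,0,255],[0.0038,0,0,0,255],[0.0038,0,0,0,255],[0.0038,0,0,0,255],[0.003,0,0,0,255],[0,0,0,0,255]]'; python3 plan.py 0 4
python3 -m creep '[[0,0.001,0,0,255],[0,0.001,0,0,255],[0,0,0,0,255]]'; python3 plan.py 0 4
python3 -m creep '[[0,-0.002,0,0,255],[0,-0.002,0,0,255],[0,0,0,0,255]]'; python3 plan.py 0 4
python3 -m creep '[[0,0.002,0,0,255],[0,0,0,0,255]]'; python3 plan.py 0 4
python3 - <<'E'
from h import *
a=read_camera('top')[130:290,160:340];b=read_camera('scene')[100:260,220:400]
f=lambda x:cv2.resize(x,None,fx=2.2,fy=2.2,interpolation=cv2.INTER_CUBIC)
save('g3',np.hstack([f(a),f(b)]))
E
```

```text
t: 15.05
tool_pos: [0.5645, 0.0424, 0.1996]
orientation: [-1.871, -2.523, -0.0]
force: [-0.8, 0.6, -1.7]
opening: 0.0178
t 15.05 s0 317.20000000000005 lat mm 0.15 head err deg 0.0 F along/right/z 0.8 -0.62 -1.73 z 0.1996 M [-0.03 -0.13 -0.02]
t: 15.3
tool_pos: [0.5669, 0.0422, 0.1997]
orientation: [1.872, 2.523, 0.0]
force: [0.2, 0.0, -1.9]
opening: 0.0177
t 15.3 s0 316.3 lat mm 2.3 head err deg 0.0 F along/right/z -0.02 0.2 -1.87 z 0.1997 M [-0.07 -0.08  0.02]
t: 15.55
tool_pos: [0.5624, 0.0409, 0.1996]
orientation: [-1.872, -2.522, 0.0]
force: [0.4, 0.7, -1.7]
opening: 0.0175
t 15.55 s0 316.40000000000003 lat mm -2.29 head err deg 0.0 F along/right/z 0.57 0.57 -1.67 z 0.1996 M [-0.01 -0.07  0.02]
t: 15.72
tool_pos: [0.565, 0.0417, 0.1997]
orientation: [1.872, 2.523, 0.0]
force: [-0.4, 0.8, -1.1]
opening: 0.0177
t 15.7167 s0 316.40000000000003 lat mm 0.36 head err deg 0.0 F along/right/z 0.92 -0.16 -1.06 z 0.1997 M [ 0.05 -0.12 -0.  ]
```

View pics/g3.png

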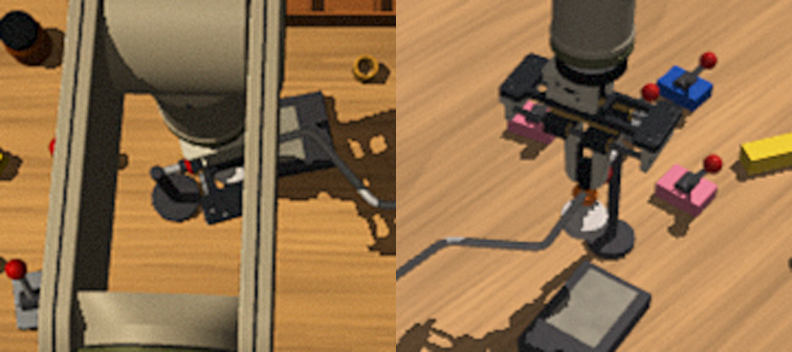

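Centred again before the ball. I lower the lamp to hang on the rod, then creep toward the stop.

```bash
python3 -m creep '[[0,-0.0003,0.001,0,255],[0,0,0.001,0,255],[0,0,0,0,255],[0,0,0,0,255]]' 8; python3 plan.py 0 4
python3 -m creep '[[0.001,0,0,0,255],[0.001,0,0,0,255],[0.001,0,0,0,255],[0.001,0,0,0,255],[0.001,0,0,0,255],[0.001,0,0,0,255],[0.001,0,0,0,255],[0.001,0,0,0,255],[0,0,0,0,255]]'; python3 plan.py 0 4
python3 -m creep '[[0.001,0,0,0,255],[0.001,0,0,0,255],[0,0,0,0,255]]'; python3 plan.py 0 4
```

```text
t: 16.15
tool_pos: [0.5644, 0.0417, 0.1976]
orientation: [-1.872, -2.523, 0.0]
force: [0.3, -0.6, -1.2]
opening: 0.0181
t 16.15 s0 316.5 lat mm -0.21 head err deg 0.0 F along/right/z -0.64 0.16 -1.21 z 0.1976 M [ 0.01 -0.15  0.01]
t: 16.9
tool_pos: [0.562, 0.0496, 0.1976]
orientation: [-1.872, -2.523, -0.0]
force: [1.3, 0.3, -1.3]
opening: 0.0176
t 16.9 s0 324.70000000000005 lat mm -0.18 head err deg 0.0 F along/right/z -0.12 1.36 -1.27 z 0.1976 M [-0.01 -0.09 -0.03]
t: 17.15
tool_pos: [0.5615, 0.0514, 0.1976]
orientation: [-1.872, -2.523, -0.0]
force: [0.4, -0.2, -1.3]
opening: 0.0179
t 17.15 s0 326.70000000000005 lat mm -0.17 head err deg 0.0 F along/right/z -0.29 0.33 -1.26 z 0.1976 M [-0.04 -0.08  0.01]
```

```bash
python3 -m creep '[[0,0,0.0005,0,255],[0,0,0.0005,0,255],[0,0,0,0,255]]'; python3 plan.py 0 4
python3 -m creep '[[0.001,0,0,0,255],[0.001,0,0,0,255],[0,0,0,0,255]]'; python3 plan.py 0 4
```

```text
t: 17.4
tool_pos: [0.5617, 0.0513, 0.1974]
orientation: [1.872, 2.523, 0.001]
force: [-2.0, 0.7, 3.8]
opening: 0.0177
t 17.4 s0 326.5 lat mm -0.01 head err deg 0.0 F along/right/z 1.27 -1.71 3.82 z 0.1974 M [ 0.04  0.44 -0.01]
t: 17.65
tool_pos: [0.5615, 0.0528, 0.1973]
orientation: [1.871, 2.521, 0.001]
force: [-0.8, -3.3, 4.4]
opening: 0.0178
t 17.65 s0 328.0 lat mm 0.31 head err deg 0.0 F along/right/z -2.92 -1.71 4.42 z 0.1973 M [-0.63 -0.11  0.02]
```

It now presses slightly on the rod (about 4 N), so I ease up 0.6 mm.

```bash
python3 -m creep '[[0,0,-0.0006,0,255],[0,0,0,0,255],[0,0,0,0,255]]'; python3 plan.py 0 4
python3 -m creep '[[0.0007,0,0,0,255],[0.0007,0,0,0,255],[0,0,0,0,255],[0,0,0,0,255]]'; python3 plan.py 0 4
```

```text
t: 17.9
tool_pos: [0.5612, 0.0532, 0.1973]
orientation: [1.872, 2.522, 0.001]
force: [1.6, -1.0, 3.4]
opening: 0.018
t 17.9 s0 328.40000000000003 lat mm 0.09 head err deg 0.0 F along/right/z -1.42 1.28 3.37 z 0.1973 M [-0.29 -0.37 -0.04]
t: 18.23
tool_pos: [0.5606, 0.0545, 0.1973]
orientation: [1.872, 2.523, 0.0]
force: [1.4, -2.3, 4.2]
opening: 0.0176
t 18.2333 s0 329.90000000000003 lat mm -0.09 head err deg 0.0 F along/right/z -2.59 0.66 4.23 z 0.1973 M [-0.47 -0.31  0.01]
```

```bash
python3 -m creep '[[0,0,-0.0006,0,255],[0,0,0,0,255],[0,0,0,0,255]]'; python3 plan.py 0 4
```

```text
t: 18.48
tool_pos: [0.5602, 0.0548, 0.1974]
orientation: [-1.871, -2.522, 0.0]
force: [0.2, 0.3, 1.2]
opening: 0.0181
t 18.4833 s0 330.3 lat mm -0.42 head err deg 0.0 F along/right/z 0.27 0.32 1.2 z 0.1974 M [-0.05 -0.2   0.04]
```

```bash
python3 -m creep '[[0.0007,0,-0.0002,0,255],[0.0007,0,0,0,255],[0,0,0,0,255],[0,0,0,0,255]]'; python3 plan.py 0 4
python3 - <<'E'
from h import *
for d in silhouettes('scene','lamp')[:0]: pass
b=read_camera('scene');print([(d['pixel'],d['confidence']) for d in tip_of('scene','lamp')[:2]])
p=np.load('rail.npy') if 0 else None
c=b[150:220,280:350]; save('g4',cv2.resize(c,None,fx=8,fy=8,interpolation=cv2.INTER_CUBIC))
E
```

```text
t: 18.82
tool_pos: [0.5597, 0.056, 0.1975]
orientation: [-1.871, -2.522, 0.001]
force: [-0.9, -0.2, -0.8]
opening: 0.0181
t 18.8167 s0 331.6 lat mm -0.53 head err deg 0.0 F along/right/z 0.02 -0.89 -0.78 z 0.1975 M [ 0.01 -0.07 -0.01]
[([309.9, 182.2], 0.86)]
```

View pics/g4.png

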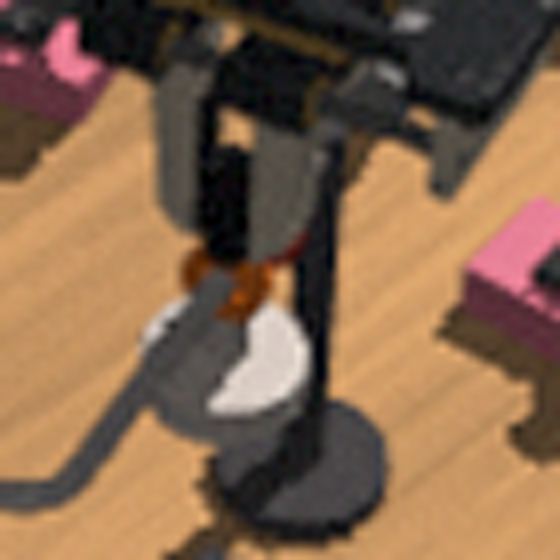

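The ring is close to the ball but still has no contact force. I creep on in sub-millimetre steps.

```bash
for i in 1; do python3 -m creep '[[0.0005,0,0,0,255],[0.0005,0,0,0,255],[0,0,0,0,255],[0,0,0,0,255]]'; python3 plan.py 0 4; done
python3 -m creep '[[0.0005,0,0,0,255],[0.0005,0,0,0,255],[0,0,0,0,255],[0,0,0,0,255]]'; python3 plan.py 0 4
```

```text
t: 19.3
tool_pos: [0.5598, 0.0568, 0.198]
orientation: [-1.872, -2.523, 0.0]
force: [0.0, 0.7, -1.8]
opening: 0.0178
t 19.3 s0 332.3 lat mm -0.18 head err deg 0.0 F along/right/z 0.7 0.23 -1.75 z 0.198 M [-0.09 -0.13 -0.01]
t: 19.63
tool_pos: [0.5595, 0.0578, 0.198]
orientation: [-1.872, -2.523, 0.0]
force: [-0.0, -0.0, -2.0]
opening: 0.0178
t 19.6333 s0 333.3 lat mm -0.19 head err deg 0.0 F along/right/z -0.04 -0.05 -2.01 z 0.198 M [-0.08 -0.12 -0.02]
```

```bash
python3 -m creep '[[0.0005,0,0,0,255],[0.0005,0,0,0,255],[0,0,0,0,255],[0,0,0,0,255]]'; python3 plan.py 0 4
```

```text
t: 19.97
tool_pos: [0.5594, 0.0584, 0.1981]
orientation: [1.872, 2.522, -0.0]
force: [0.8, -1.9, -2.0]
opening: 0.0179
t 19.9667 s0 334.0 lat mm -0.15 head err deg 0.0 F along/right/z -2.04 0.25 -1.99 z 0.1981 M [-0.52 -0.27  0.01]
```

```bash
python3 -m creep '[[0.0003,0,0.0002,0,255],[0,0,0.0002,0,255],[0,0,0,0,255],[0,0,0,0,255]]'; python3 plan.py 0 4
```

```text
t: 20.3
tool_pos: [0.5593, 0.0587, 0.1979]
orientation: [1.872, 2.522, -0.0]
force: [0.2, -4.7, 0.2]
opening: 0.018
t 20.3 s0 334.3 lat mm -0.1 head err deg 0.0 F along/right/z -4.58 -1.15 0.24 z 0.1979 M [-0.8  -0.18 -0.04]
```

Firm contact: 4.6 N along the rail, with the weight on the rod. I relax a little and release.

```bash
python3 -m creep '[[-0.0003,0,0,0,255],[0,0,0,0,255],[0,0,0,0,255]]'; python3 plan.py 0 4
python3 -m creep '[[0,0,0,0,205],[0,0,0,0,195],[0,0,0,0,180],[0,0,0,0,160],[0,0,0,0,130],[0,0,0,0,130]]'; python3 plan.py 0 4
```

```text
t: 20.55
tool_pos: [0.5594, 0.0587, 0.1978]
orientation: [1.872, 2.523, 0.0]
force: [0.7, -4.0, 1.4]
opening: 0.0178
t 20.55 s0 334.3 lat mm -0.07 head err deg 0.0 F along/right/z -4.04 -0.47 1.44 z 0.1978 M [-0.67 -0.15  0.01]
t: 21.05
tool_pos: [0.5592, 0.0589, 0.1975]
orientation: [-1.872, -2.523, -0.0]
force: [-0.1, -0.1, 0.7]
opening: 0.0425
t 21.05 s0 334.6 lat mm -0.21 head err deg 0.0 F along/right/z -0.08 -0.15 0.67 z 0.1975 M [-0.01 -0.09  0.  ]
```

Next I lift straight up, clear, and look.

```bash
python3 -m creep '[[0,0,-0.004,0,90],[0,0,-0.01,0,90],[0,0,-0.018,0,90],[0,0,-0.025,0,90],[0,0,-0.025,0,90],[0,0,-0.025,0,90],[0,-0.03,0,0,90],[0,-0.035,0,0,90],[0,-0.035,0,0,90],[0,-0.035,0,0,90],[0,0,0,0,90]]'
python3 - <<'E'
from h import *
b=read_camera('scene');print([(d['pixel'],d['confidence']) for d in tip_of('scene','lamp')[:2]])
a=read_camera('top');print([(d['pixel'],d['confidence']) for d in tip_of('top','lamp')[:2]])
f=lambda x:cv2.resize(x,(390,390),interpolation=cv2.INTER_CUBIC)
save('g5',np.hstack([f(b[140:240,270:370]),f(a[150:250,200:300])]))
E
```

```text
t: 21.97
tool_pos: [0.4259, 0.0187, 0.3057]
orientation: [1.872, 2.522, -0.001]
force: [-1.0, 0.3, -0.7]
opening: 0.0602
[([307.2, 183.7], 0.63)]
[]
```

View pics/g5.png

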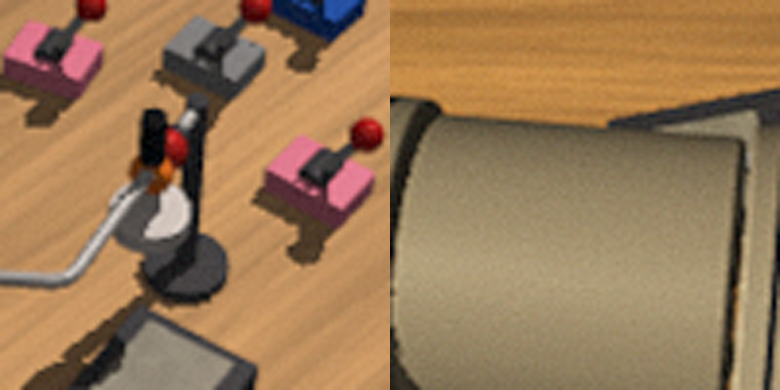

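The lamp hangs upright with its ring against the red ball (crop at about (150,170) next to (175,145)). Next I measure the switch.

Run:
```python
from h import *
b=read_camera('scene');a=read_camera('top')
for n in('scene','top'):
    for q in('switch_tip','switch_base'): print(n,q,[(np.round(d['pixel'],1),round(d['confidence'],2)) for d in tip_of(n,q)][:5])
f=lambda x:cv2.resize(x,None,fx=8,fy=8,interpolation=cv2.INTER_CUBIC)
save('sw2',np.hstack([f(a[235:285,150:200]),f(b[130:180,300:350])]))
def un(pts,s,o): return [((u+.5)/s-.5+o[0],(v+.5)/s-.5+o[1]) for u,v in pts]
for q in un([(128,178),(268,145),(285,338),(150,352)],8,(150,235)): print(atz('top',q,.025).round(4))
print('ball top', atz('top',un([(137,140)],8,(150,235))[0],.083).round(4), 'scene',atz('scene',un([(286,96)],8,(300,130))[0],.083).round(4))
print(tri(un([(286,96)],8,(300,130))[0],un([(137,140)],8,(150,235))[0]))
```

```text
scene switch_tip [(array([358.7, 123.1]), 0.65), (array([416.9, 206.6]), 0.64), (array([360.6, 172.6]), 0.45), (array([292.6, 138. ]), 0.44), (array([337.8, 142.5]), 0.39)]
scene switch_base [(array([348.3, 141.9]), 0.96), (array([326.2, 159. ]), 0.94), (array([280.6, 157.9]), 0.88), (array([350.3, 186.7]), 0.57)]
top switch_tip [(array([167.2, 251.7]), 0.48), (array([130. , 244.2]), 0.45)]
top switch_base [(array([176.2, 265.8]), 0.84), (array([210.7, 298.3]), 0.59)]
[0.4299 0.3211 0.025 ]
[0.4419 0.2727 0.025 ]
[0.3754 0.263  0.025 ]
[0.3701 0.3096 0.025 ]
ball top [0.4388 0.3001 0.083 ] scene [0.4372 0.3024 0.083 ]
(array([0.43885872, 0.29970857, 0.08552396]), np.float64(0.0008664372785651852))
```

View pics/sw2.png

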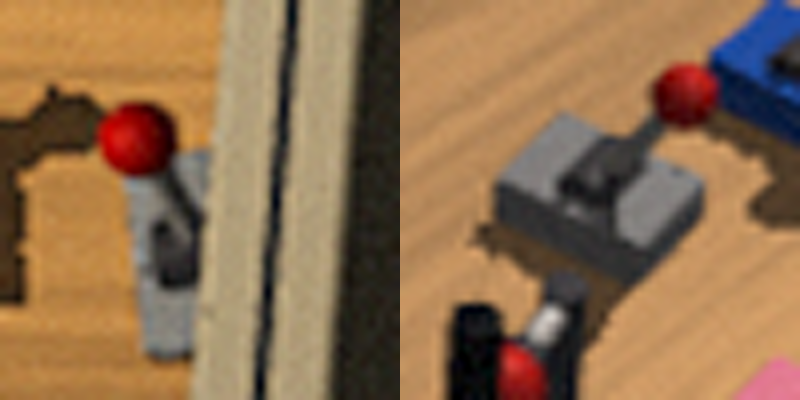

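The grey switch lever leans toward world +x at ball (0.439, 0.300, 0.084), which is consistent with the base centre at (0.404, 0.292). So I go to the far side and push back toward the robot.

```bash
python3 -m creep '[[0.0259,0.0148,0,0,150],[0.0259,0.0148,0,0,200],[0.0259,0.0148,0,0,255],[0.0259,0.0148,0,0,255],[0.0259,0.0148,0,0,255],[0.0259,0.0148,0,0,255],[0.0259,0.0148,0,0,255],[0.0259,0.0148,0,0,255],[0.0259,0.0148,0,0,255],[0.0259,0.0148,0,0,255],[0,0,0,0.094,255],[0,0,0,0,255]]'
python3 - <<'E'
from h import *
s=read_state();o=R.from_rotvec(s['orientation']).as_matrix();print(o[:,1].round(3),s['opening'])
b=read_camera('scene');a=read_camera('top')
print([(d['pixel'],d['confidence']) for d in tip_of('top','lamp')[:2]],[(d['pixel'],d['confidence']) for d in tip_of('top','stop_ball')[:2]])
f=lambda x:cv2.resize(x,(390,390),interpolation=cv2.INTER_CUBIC)
save('g6',np.hstack([f(b[90:220,270:400]),f(a[150:280,150:280])]))
E
```

```text
t: 23.47
tool_pos: [0.4965, 0.3119, 0.3032]
orientation: [-1.99, -2.429, 0.003]
force: [0.1, 1.0, -0.2]
opening: 0.0007
[ 0.98   0.197 -0.002] 0.000664304837967931
[([255.1, 197.2], 0.53)] [([251.1, 201.6], 0.54)]
```

View pics/g6.png

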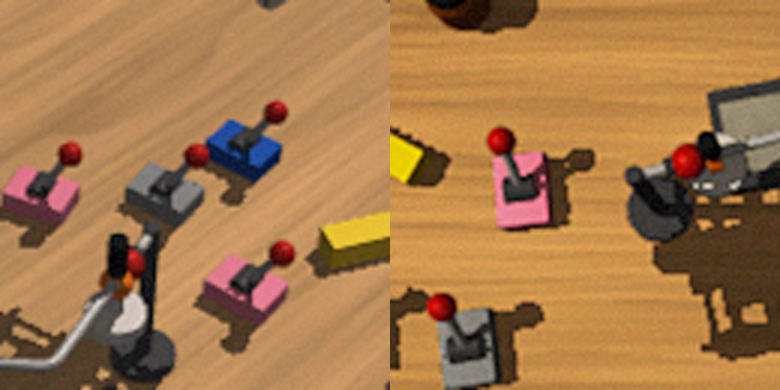

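The lamp is against the ball in the top view (knob (710,145), ball (688,160)). I descend behind the lever ball.

```bash
python3 -m creep '[[0,0,0.0247,0,255],[0,0,0.0247,0,255],[0,0,0.0247,0,255],[0,0,0.0247,0,255],[0,0,0.0247,0,255],[0,0,0.0247,0,255],[0,0,0.0247,0,255],[0,0,0.0247,0,255],[0,0,0.0247,0,255],[0,0,0,0,255]]'
python3 - <<'E'
from h import *
s=read_state();print(s['tool_pos'],s['force'])
b=read_camera('scene');a=read_camera('top')
f=lambda x:cv2.resize(x,(390,390),interpolation=cv2.INTER_CUBIC)
save('g7',np.hstack([f(b[90:220,270:400]),f(a[180:310,110:240])]))
E
```

```text
t: 24.5
tool_pos: [0.4934, 0.3077, 0.077]
orientation: [-1.986, -2.43, 0.012]
force: [-1.0, 0.3, -1.7]
opening: 0.0004
[0.49342918 0.3076998  0.07695938] [-0.97961553  0.2884908  -1.66165272]
```

View pics/g7.png

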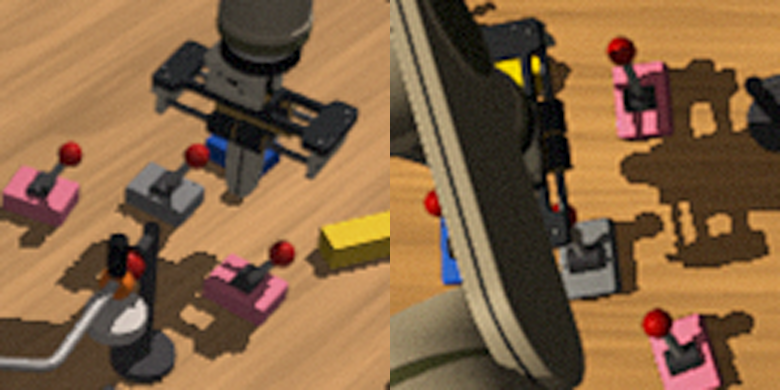

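```bash
python3 -m creep '[[0,-0.006,-0.0003,0,255],[0,-0.006,-0.0003,0,255],[0,-0.006,-0.0003,0,255],[0,-0.006,-0.0003,0,255],[0,-0.006,-0.0003,0,255],[0,-0.006,-0.0003,0,255],[0,-0.006,-0.0003,0,255],[0,-0.006,-0.0003,0,255],[0,-0.006,-0.0003,0,255],[0,-0.006,-0.0003,0,255]]'
python3 -m creep '[[0,-0.004,0,0,255],[0,-0.004,0,0,255],[0,-0.004,0,0,255],[0,-0.004,0,0,255],[0,-0.003,0,0,255],[0,-0.003,0,0,255],[0,0,0,0,255]]'
```

```text
t: 25.43
tool_pos: [0.4371, 0.2983, 0.0853]
orientation: [-1.988, -2.432, 0.0]
force: [1.8, 0.9, 1.0]
opening: 0.0005
t: 26.02
tool_pos: [0.4155, 0.2939, 0.085]
orientation: [-1.988, -2.432, 0.001]
force: [0.2, -0.5, -0.6]
opening: 0.0008
```

```bash
python3 -m creep '[[0,-0.002,0,0,255],[0,-0.002,0,0,255],[0,-0.002,0,0,255],[0,-0.002,0,0,255],[0,-0.002,0,0,255],[0,-0.002,0,0,255],[0,0,0,0,255]]'
python3 -m creep '[[0,-0.001,0,0,255],[0,-0.001,0,0,255],[0,0,0,0,255]]'
```

```text
t: 26.6
tool_pos: [0.4041, 0.2916, 0.0853]
orientation: [-1.988, -2.432, 0.0]
force: [0.3, -0.5, 0.5]
opening: 0.0005
t: 26.85
tool_pos: [0.4025, 0.2913, 0.0854]
orientation: [-1.988, -2.432, -0.0]
force: [-0.3, 0.5, -0.7]
opening: 0.0006
```

Run:
```python
from h import *
s=read_state();print(s['tool_pos'],s['force'])
b=read_camera('scene');a=read_camera('top')
f=lambda x:cv2.resize(x,(390,390),interpolation=cv2.INTER_CUBIC)
save('g8',np.hstack([f(b[110:190,280:360]),f(a[180:310,110:240])]))
```

```text
[0.40245973 0.29127481 0.08535493] [-0.33840365  0.47354391 -0.70381505]
```

View pics/g8.png

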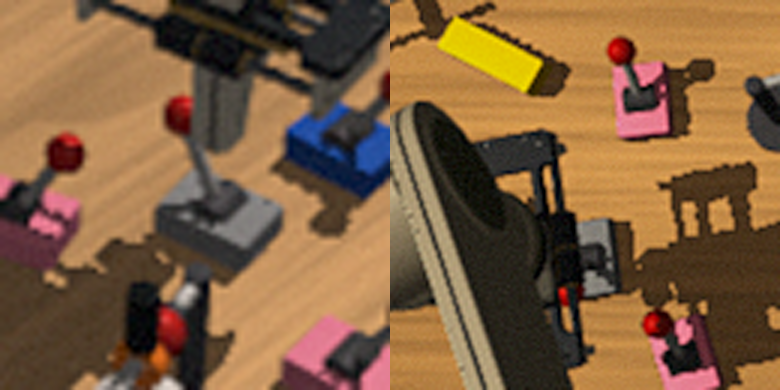

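The lever is past upright and there is no end-stop force yet, so I push on gently.

```bash
python3 -m creep '[[0,-0.001,0,0,255],[0,-0.001,0,0,255],[0,-0.001,0,0,255],[0,0,0,0,255]]'
python3 -m creep '[[0,-0.001,0,0,255],[0,-0.001,0,0,255],[0,0,0,0,255]]'
```

```text
t: 27.28
tool_pos: [0.4006, 0.2909, 0.0856]
orientation: [1.988, 2.431, 0.003]
force: [5.4, 2.5, -3.1]
opening: 0.0003
t: 27.53
tool_pos: [0.4002, 0.2909, 0.0863]
orientation: [1.987, 2.429, 0.008]
force: [10.8, 2.1, -5.7]
opening: 0.0007
```

```bash
python3 -m creep '[[0,-0.001,0,0,255],[0,-0.001,0,0,255],[0,0,0,0,255]]'
python3 -c "
from h import *
b=read_camera('scene');print(b.shape, [(d['pixel'],d['confidence']) for d in tip_of('scene','switch_tip')])
save('g9',cv2.resize(b[110:190,280:360],(560,560),interpolation=cv2.INTER_CUBIC))
t=np.array([.4043,.2916,.083])-.034*np.array([.98,.19,0]);print(proj('scene',t))"
```

```text
t: 27.78
tool_pos: [0.3998, 0.2909, 0.0869]
orientation: [1.986, 2.428, 0.012]
force: [17.4, 2.8, -7.6]
opening: 0.0
(420, 560, 3) [([365.2, 170.5], 0.63), ([290.3, 139.7], 0.56), ([322.5, 136.0], 0.46)]
[315.6090901  133.93629377]
```

View pics/g9.png

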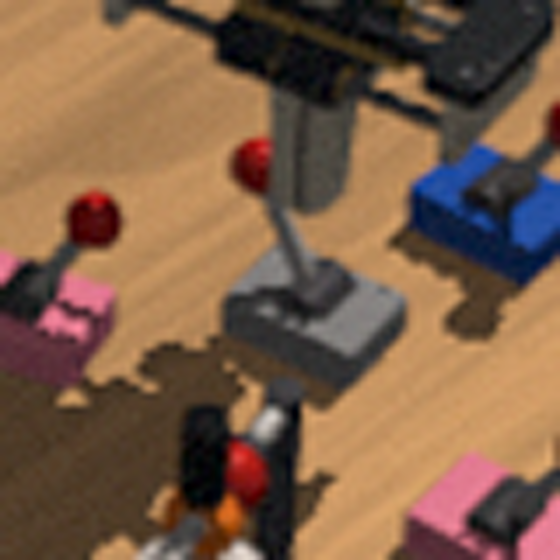

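The end stop is reached: the force climbs, and the ball at (316,133) matches the predicted fully-over position (315.6,133.9). I back off and clear out.

```bash
python3 -m creep '[[0,0.003,0,0,255],[0,0.005,0,0,255],[0,0.01,0,0,255],[0,0.015,0,0,255],[0,0.015,0,0,255],[0,0,-0.03,0,255],[0,0,-0.03,0,255],[0,0,-0.03,0,255],[0,0,-0.03,0,255],[0,0,-0.03,0,255],[0,0,-0.03,0,255],[0,0,0,0,255]]'
python3 -m creep '[[0.02,-0.02,0,0,255],[0.03,-0.02,0,0,255],[0.03,-0.02,0,0,255],[0.03,-0.02,0,0,255],[0.03,-0.02,0,0,255],[0.02,0,0,0,255],[0,0,0,0,255]]'
python3 -c "
from h import *
b=read_camera('scene');a=read_camera('top');save('e1',b);save('e2',a)
f=lambda x:cv2.resize(x,(390,390),interpolation=cv2.INTER_CUBIC)
save('e3',np.hstack([f(b[110:220,270:380]),f(a[160:300,140:280])]))
print(read_state()['force'])"
```

```text
t: 28.88
tool_pos: [0.4449, 0.3007, 0.2726]
orientation: [1.986, 2.43, 0.013]
force: [0.8, 0.2, 2.3]
opening: 0.0009
t: 29.47
tool_pos: [0.3104, 0.439, 0.2645]
orientation: [-1.983, -2.435, 0.001]
force: [0.5, 0.1, -0.4]
opening: 0.0006
[ 0.77584469  0.39164138 -0.59026081]
```

View pics/e1.png

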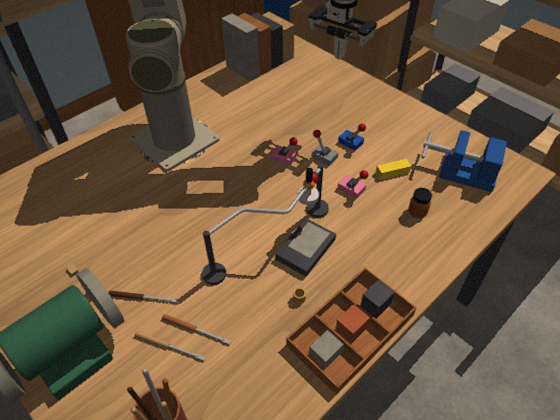

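View pics/e3.png

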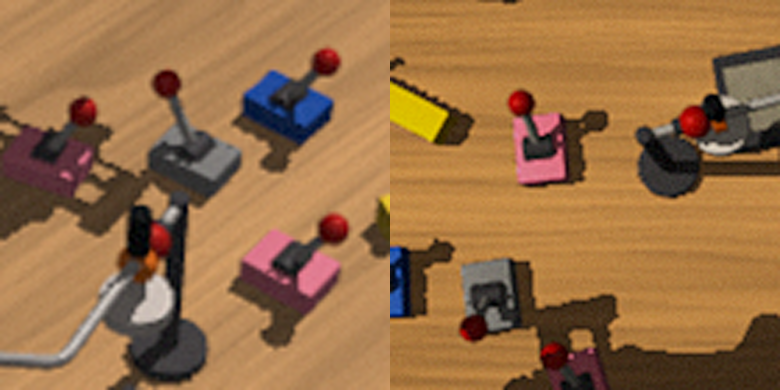

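View pics/e2.png

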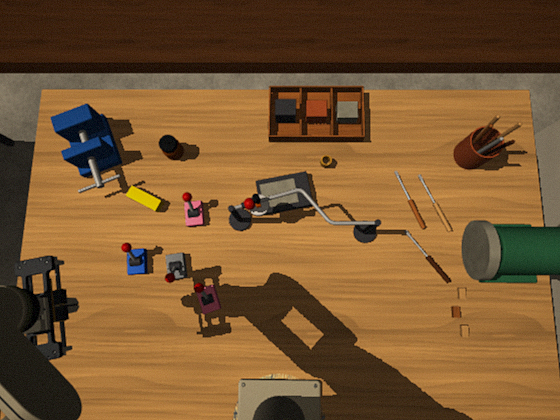

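```bash
python3 -c "
from rail import *
im=cv2.imread('pics/e1.png'),cv2.imread('pics/e2.png')
f=lambda x:cv2.resize(x,None,fx=13,fy=13,interpolation=cv2.INTER_CUBIC)
cv2.imwrite('pics/e4.png',np.hstack([f(im[0][165:195,297:327]),f(im[1][185:215,238:268])]))
p=np.load('rail.npy')
for n in ('scene','top'):
    o=[297,165] if n=='scene' else [238,185]
    for s,z in((334.3,.167),(334.3,.22),(353.9,.17)):
        x,y,h=[v[0] for v in at(p,[s])]; print(n,s,z,((proj(n,(x,y,z))-o+.5)*13+([0,0] if n=='scene' else [390,0])).round())
"
```

```text
scene 334.3 0.167 [164. 251.]
scene 334.3 0.22 [173.  61.]
scene 353.9 0.17 [210. 179.]
top 334.3 0.167 [632. 221.]
top 334.3 0.22 [606. 160.]
top 353.9 0.17 [531. 247.]
```

View pics/e4.png

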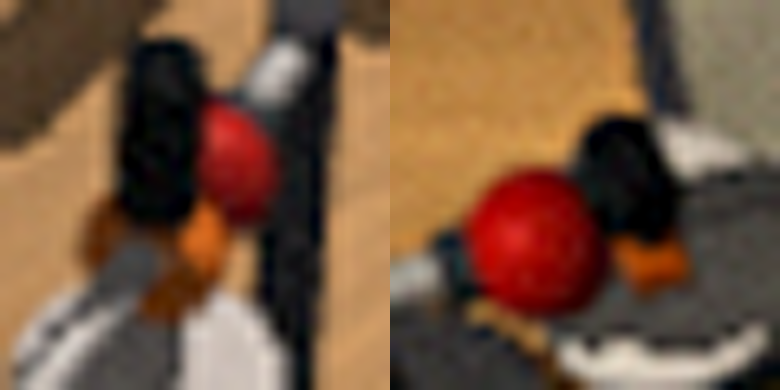

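The ring position matches the touching pose within about 1 mm in both views. The grey lever is fully over and the loose things look unmoved. I hand in.

```bash
python3 -c "
from plant import *
print(close_job())"
```

```text
the job is handed in; nothing more can be done
None
```

I brought the lamp along the rail, round both bends and up against the red stop ball, then threw the grey switch's lever fully over and handed in the job at about 30 s.

**Rail:** I gripped the knob gently with the weight just lifted. Side probes of about 2 mm before each bend and before the stop met no contact, so the ring ran centred on the rod. When I lowered the lamp to hang near the stop, it pressed on the rod with up to about 4 N for roughly a second until I eased it up.

**Stop:** The ring met the ball at about 4.6 N along the rail. I backed off a fraction of a millimetre and released it there.

**Switch:** The lever reached its end stop. The fingers pushed against that stop with up to about 19 N at the end, more than the lever itself needed.

**Last checks:**
- The final pictures show the lamp upright with its ring on the ball. Its position agrees with the contact pose to about 1 mm, which is as fine as the pictures can tell.
- The switch ball was within 1 px of its fully-over position when I pushed it, and the lever is still over after the arm left.
- The slab, chisels, tube, oil jar, gauge block and the look-alike switches look unmoved by eye. I did not measure their positions.
- The contact point put the ball about 2.5 mm further along the rail than my first picture estimate. I went by the felt contact, which the later pictures support.

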